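Clear the marking bed: weights into the tilt-out bin, award tiers on the carrier plate

ROBOT

A 6-joint arm with a two-finger parallel gripper is mounted at the origin on the work surface. World frame = base frame: x ahead of the robot, y to its left, z up, the work surface at z = 0. Lengths are in mm, angles in rad, forces in N, time in s.
With the tool pointing down it reaches from about 350 to 925 mm from the base axis. Payload 6.4 kg.
Tool frame: the origin (TCP) lies on the centre line of the jaws, within the pads' length; the fingertips stand 11 mm ahead of it and the grasp point (between the pads) lies 8 mm behind it; z points along the fingers, y is the line along which they close (so a half turn about z gives the same grasp; the last joint's range is limited). The gripper opens to 94 mm and grips with 3 to 60 N. Pads are 16 mm wide; open, the fingers measure 119 mm over their backs; the gripper's body (75 mm by 177 mm) begins 78 mm behind the grasp point.
Start: joints at [1.127, 0.245, 1.558, -0, 1.339, -0.174], TCP at [173.247, 626.498, 216.455] pointing down, gripper open.
Joint ranges: [-3.13, 3.13], [-1.02, 2.26], [0.13, 2.54], [-0.95, 4.09], [0.21, 2.88], [-2.74, 2.74]. Speed limits (rad/s): [2.57, 2.57, 3.14, 3.14, 3.14, 3.14].

INTERFACE

Orientations are given as a unit quaternion [w, x, y, z].
In Python, from cell import get_obs, optics, manip, finder gives the robot as it stands. The module is installed in compiled form; this text tells all that it offers.
- The arm moves only by the tool jog_arm, never from a script. Its argument "plan" is one flat list of numbers, 7 for each row, row after row: the shift along the world's x, y, z in mm, then the turn, a rotation vector about the world's x, y, z in degrees, then the opening, from -1 (shut) to 1 (fully open). A call has 1 to 8 rows; each row shifts and turns the commanded pose from where the row before left it; what a row does not reach is not made up. A row lasts 1/10 s, in which the tool goes at most 50 mm and 8.59 degrees, less where a joint would pass 70% of its speed; a pose out of reach is approached as far as the arm can. A call is refused whole if a number of a shift passes 50 or a number of a turn 8.59, either way. A call with a gripper value outside its range is refused whole. The fingers move at their own pace and stop on an object; the grip force is fixed at half the most. Time passes only in rows, so rows that do not move let the fingers close. It gives the time, the measured TCP pose, the force, the opening and the grip force at its end, in the units of the state.
- get_obs(): the state, without advancing time (a new reading comes with each control period).
- optics.camera(name): name is "side" or "top" or "wrist"; returns a dict with "img" (400x640x3 uint8, blue, green, red), "K" (3x3 intrinsics, pixels), "R" (3x3) and "t" (3): a world point X has camera coordinates R X + t; the wrist camera has in their place "tool_from_camera" (4x4, takes a point from camera to tool coordinates, whose origin is the TCP and whose axes are the flange's). Camera axes: x right, y down, z forward; pixel columns grow to the right and rows downward; lengths in mm; the calibration is good to about 2 mm. A picture is of the moment at which its call begins: read the wrist's pose just before it. There is no depth.
- manip.sign_off(): hands the job in; it is judged then, once.
Trained networks look in the newest picture that a camera, given by its name, has taken for a name from the list of things; names that differ only in an ending like _2 or _b are one class to them, and where a whole thing is asked for, a point or a joint stands for the part that bears it (a point fixed in the world has none). Each returns a list of dicts, best first, with "confidence" (0 to 1); they miss things now and then, are a little off and sometimes report something else, mostly with a low value. They report only what shows in the picture. A call takes as long as a camera call.
- finder.spot_in(camera, thing): "location" ([column, row] in pixels, amid what is visible of it).
- finder.landmark_of(camera, thing): "location" ([column, row] in pixels: a listed point, or the origin of a listed thing).
The state is a dict: "clock": time; "joint_positions": joint angles; "qd": joint speeds; "joint_efforts": joint torques, N m; "eef_pos": TCP position; "orientation": TCP orientation; "ft_force": force on the tool from outside, world axes, zero at the start; "ft_torque": the same for the moment, N m; "gripper_width": opening from 0.0 (shut) to 1.0 (fully open); "finger_force": force on a finger pad.
Only numpy, scipy, OpenCV 4.12 (cv2) and the standard library are available. Lean on these libraries where they do the work, as an engineer would, in place of code of your own. Each camera call takes 0.05 s, during which the arm holds its last target. There are 200 camera calls.

TASK

The engraving run is finished, so clear the marking bed: tip the tilt-out bin well forward, put all the steel hold-down weights in it while it is open, then push it back until it clicks fully home. Also lay all the oak discs as one tiered award base on the round carrier plate: a flat stack, largest at the bottom and smallest on top, every disc centred on the plate, before or after the bin work. Leave the mug, brush, jar and carton where they are.

Things in the scene. Friction and masses are not known exactly. Their poses are not given: they have to be found in the camera images.
- bin (a joint): Tilt of the white tilt-out bin about its bottom pivot, rad: 0 shut and caught, grows as the top tips out, hard stop 0.70. A light spring catch: 2 to 6 N at the tab to pull out of it or push into it; it lets go at about 0.06, and pushed below that the bin snaps to under 0.02. In between, a stiff hinge keeps the bin where it is left (2 to 6 N at the tab to move it).
- bin_hinge (a point): Middle of the bin's pivot line, 10 mm above the bench, at the bottom of its front. Its axes turn with the bin: with the bin shut, x points into the housing, z up, y along the pivot. Opening turns the bin about -y: its top swings out in front of the housing (housing's -x) and down.
- bin_in (a point): Middle of the bin's inner floor, axes as bin_hinge, at x 50, y 0, z 5 mm there. Inside, in bin_hinge axes: x 0 to 97, y -73 to 73 mm. Front panel 8 mm thick, x -8 to 0, 170 mm wide, up to z 115; side walls up to z 105 (front half) and 65 (rear half); back wall up to z 65. Open on top.
- bin_tab (a point): Grip point on the bin's upright tab, at the middle of the top of its front: 30 mm wide (along the pivot), 10 mm thick, z 115 to 166 mm in bin_hinge axes; this point is at x -3, y 0, z 147 mm there, and turns with the bin. Shut, the tab stands 46 mm clear above the housing's roof, this point 157 mm above the bench.
- housing: Grey sheet-metal housing of the bin, fixed: 184 mm wide (y), 118 deep (x), 130 high. Origin on the bench below the pivot, in the middle of the open front; x points to its back, z up. The roof's front edge is above the origin; with the bin tipped fully out, its mouth lies in front of that edge, about 70 mm deep and 145 wide, its front rim 98 mm above the bench.
- plate: Round aluminium carrier plate, 110 mm diameter, fixed on a black foot; origin on the bench under its centre, top 20 mm above the bench.
- plate_top (a point): Centre of the carrier plate's top face, 20 mm above the bench, z up.
- disc1: Oak disc 68 mm in diameter, 12 mm thick, origin at its centre, z along its axis (either face may be up). It may be absent.
- disc2: Oak disc 56 mm in diameter, 12 mm thick, origin at its centre, z along its axis (either face may be up). It may be absent.
- disc3: Oak disc 44 mm in diameter, 12 mm thick, origin at its centre, z along its axis (either face may be up). It may be absent.
- disc4: Oak disc 32 mm in diameter, 12 mm thick, origin at its centre, z along its axis (either face may be up). It may be absent.
- weight1: Steel hold-down weight, block 44 (x) x 28 (y) x 22 (z) mm with a dark groove along its length, 0.1 to 0.2 kg, origin at its centre. It may be absent.
- weight2: Steel hold-down weight, block 44 (x) x 28 (y) x 22 (z) mm with a dark groove along its length, 0.1 to 0.2 kg, origin at its centre. It may be absent.
- weight3: Steel hold-down weight, block 44 (x) x 28 (y) x 22 (z) mm with a dark groove along its length, 0.1 to 0.2 kg, origin at its centre. It may be absent.
- mug: White mug, bystander: 80 mm wide plus a handle, 95 mm high, origin under its centre.
- brush: Cleaning brush lying on the bench, bystander, about 200 mm long; origin under it.
- jar: Amber glass jar, bystander: 60 mm wide, 75 mm high, origin under its centre.
- carton: Cardboard carton, bystander: 110 x 80 x 50 mm high, origin under its centre.

How it is judged:
By the outcome, as a careful person would: the job done as asked, in the order asked, and still so for the second after the job is handed in, with the robot touching nothing.
Of disc1, disc2, disc3, disc4 only 3 to 4 are there at a start; the rules pass over those that are not, and their reading is None.
Of weight1, weight2, weight3 only 2 to 3 are there at a start; the rules pass over those that are not, and their reading is None.
At some moment in a run one of disc1, disc2, disc3, disc4 may be knocked a few centimetres aside while the robot is not near it.
Once in a run the grip may slacken for a moment while it holds something.
It also fails if it takes over 210 s, if anything falls off the work surface, if the arm or the gripper's body presses on something with over 40 N, if the wrist force passes 120 N, or if a joint passes its speed limit or range.

## Working session

There is one attempt and no reset: what is moved stays moved. The work goes in short steps, Python scripts to look and compute and a tool call to move; the robot and the scene stay as the last step left them, time stands still between calls to the robot, and variables do not carry over. Pictures are saved under pics/ and viewed, at most 19 in all, crops included, and the job is handed in when it is done.

Besides the shell and the picture viewer there is one more tool, called as a command line: name --argument value ..., lists and objects as JSON in quotes. jog_arm: Moves the arm, as the interface text tells. Its arguments: {"type":"object","properties":{"plan":{"type":"array"}},"required":["plan"]}

```bash
mkdir -p pics; cat > h.py <<'E'
import numpy as np, cv2
from scipy.spatial.transform import Rotation as Ro
from cell import get_obs, optics, manip, finder
def cam(n):
    o=get_obs(); c=optics.camera(n)
    if 'R' in c: R=np.array(c['R']);t=np.array(c['t']).ravel()
    else:
        q=o['orientation'];Rt=Ro.from_quat([q[1],q[2],q[3],q[0]]).as_matrix();T=np.array(c['tool_from_camera'])
        Rc=Rt@T[:3,:3];p=Rt@T[:3,3]+np.array(o['eef_pos']);R=Rc.T;t=-R@p
    return c['img'],np.array(c['K']),R,t
def ray(C,px,z):
    _,K,R,t=C
    d=R.T@np.linalg.inv(K)@np.array([px[0],px[1],1.]);o=-R.T@t
    return o+d*(z-o[2])/d[2]
def proj(C,X):
    _,K,R,t=C; p=K@(R@np.array(X,float)+t); return p[:2]/p[2]
E
python3 - <<'E'
from h import *
Z=dict(disc1=6,disc2=6,disc3=6,disc4=6,weight1=11,plate_top=20,bin_hinge=10,bin_tab=157,housing=0,mug=0,brush=0,jar=0,carton=0)
for n in('top','side'):
    C=cam(n);cv2.imwrite(f'pics/{n}0.png',C[0])
    for k,z in Z.items():
        for d in finder.landmark_of(n,k)[:4]:
            if d['confidence']>.2: print(n,k,round(d['confidence'],2),np.round(d['location']),np.round(ray(C,d['location'],z)[:2]))
E
```

```text
top disc1 0.64 [298. 239.] [462.  75.]
top disc1 0.63 [324. 209.] [560. -13.]
top disc1 0.53 [342. 212.] [548. -72.]
top disc2 0.64 [298. 239.] [462.  75.]
top disc2 0.63 [324. 209.] [560. -13.]
top disc2 0.53 [342. 212.] [548. -72.]
top disc3 0.64 [298. 239.] [462.  75.]
top disc3 0.63 [324. 209.] [560. -13.]
top disc3 0.53 [342. 212.] [548. -72.]
top disc4 0.64 [298. 239.] [462.  75.]
top disc4 0.63 [324. 209.] [560. -13.]
top disc4 0.53 [342. 212.] [548. -72.]
top weight1 0.64 [347. 234.] [475. -88.]
top weight1 0.56 [295. 215.] [540.  82.]
top weight1 0.44 [321. 184.] [643.  -3.]
top weight1 0.39 [214. 198.] [600. 349.]
top plate_top 0.66 [414. 213.] [ 541. -308.]
top plate_top 0.24 [475. 250.] [ 421. -499.]
top bin_hinge 0.7 [225. 200.] [593. 315.]
top bin_tab 0.78 [213. 196.] [587. 314.]
top bin_tab 0.68 [302. 237.] [464.  52.]
top housing 0.92 [227. 202.] [585. 310.]
top mug 0.92 [163. 271.] [361. 516.]
top brush 0.77 [473. 250.] [ 419. -498.]
top jar 0.64 [304. 145.] [775.  54.]
top carton 0.88 [342. 149.] [761. -77.]
side disc1 0.71 [373. 198.] [780.  52.]
side disc1 0.6 [31
[... 294 characters left out ...]
.  52.]
side disc3 0.6 [318. 230.] [545. -65.]
side disc3 0.6 [329. 293.] [ 525. -316.]
side disc3 0.53 [315. 216.] [551.   4.]
side disc4 0.71 [373. 198.] [780.  52.]
side disc4 0.6 [318. 230.] [545. -65.]
side disc4 0.6 [329. 293.] [ 525. -316.]
side disc4 0.53 [315. 216.] [551.   4.]
side weight1 0.58 [297. 240.] [471. -99.]
side weight1 0.42 [307. 205.] [534.  65.]
side weight1 0.42 [341. 213.] [643.  -7.]
side bin_hinge 0.82 [307. 163.] [584. 319.]
side bin_tab 0.75 [303. 133.] [573. 315.]
side housing 0.77 [308. 166.] [585. 310.]
side mug 0.96 [249. 147.] [361. 519.]
side brush 0.79 [304. 368.] [ 416. -505.]
side jar 0.56 [372. 196.] [781.  68.]
side carton 0.72 [383. 224.] [769. -83.]
```

View pics/top0.png

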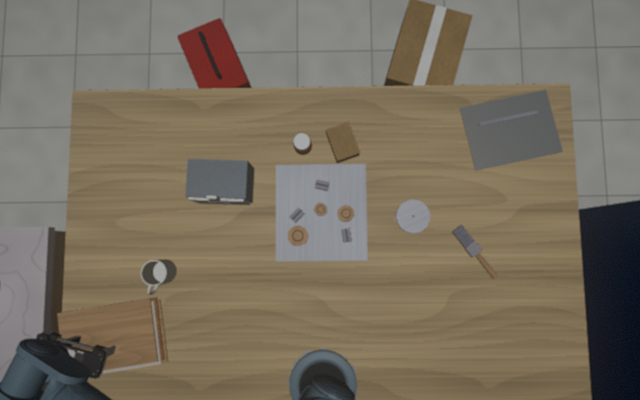

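View pics/side0.png

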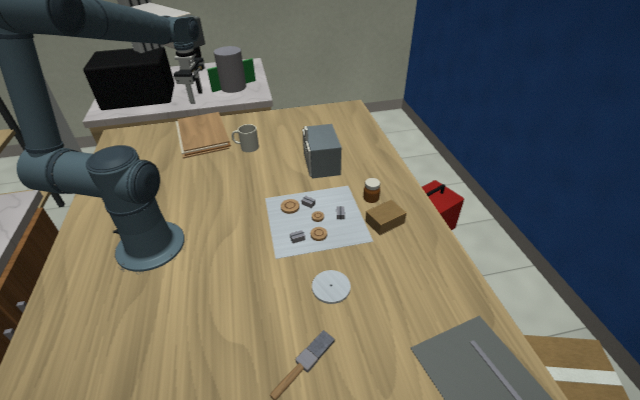

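The top view shows three discs, at (298,236), (346,213) and (321,210). The weights are at (321,185), (297,215) and (347,235), the plate at (413,216) and the bin housing at (220,180), with its front facing the robot. The side view agrees. I'm heading to the bin first.

jog_arm --plan '[38,-39,16,0,0,0,-1,38,-39,16,0,0,0,-1,38,-39,16,0,0,0,-1,38,-39,16,0,0,0,-1,38,-39,16,0,0,0,-1,38,-39,16,0,0,0,-1,38,-39,16,0,0,0,-1,38,-39,16,0,0,0,-1]'

```text
clock: 2.2
eef_pos: [442.1, 350.0, 330.1]
orientation: [0.0, 0.134, 0.991, 0.0]
ft_force: [1.0, 0.5, 0.2]
gripper_width: 0.358
finger_force: 0.0
```

```bash
python3 - <<'E'
from h import *
C=cam('wrist');cv2.imwrite('pics/w1.png',C[0])
o=get_obs();q=o['orientation'];print(o['eef_pos'],o['gripper_width'],o['joint_positions']);print(Ro.from_quat([q[1],q[2],q[3],q[0]]).as_matrix().round(3));print(-C[2].T@C[3])
for k,z in dict(bin_hinge=10,bin_tab=157,housing=0).items():
    for d in finder.landmark_of('wrist',k)[:2]: print(k,round(d['confidence'],2),np.round(d['location']),np.round(ray(C,d['location'],z)[:2]))
for n in((186,160),(251,162),(251,203),(186,201)):pass
E
```

```text
[447.37883366 345.97201272 332.68021405] 0.31085112092701156 [ 0.45974247 -0.02943356  1.64467948 -0.00394909  1.52078023 -0.83482194]
[[-0.962  0.273  0.007]
 [ 0.273  0.962 -0.001]
 [-0.007  0.001 -1.   ]]
[366.96305744 371.46291034 497.47865289]
bin_hinge 0.56 [330. 255.] [593. 325.]
bin_tab 0.6 [331. 300.] [584. 323.]
housing 0.88 [328. 250.] [588. 322.]
```

View pics/w1.png

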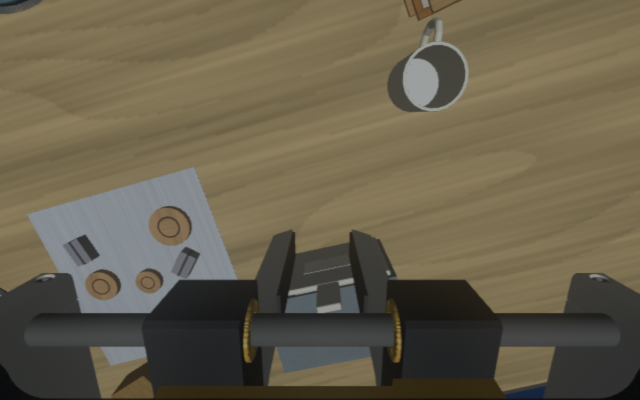

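The wrist view shows the shut bin at about (330,290), with its tab between the fingers, and the mat items to the left. I need the housing's yaw, so I'm enlarging the top view.

```bash
python3 - <<'E'
from h import *
im=cv2.imread('pics/top0.png')[150:215,175:265]
cv2.imwrite('pics/c1.png',cv2.resize(im,None,fx=8,fy=8,interpolation=cv2.INTER_CUBIC))
C=cam('side');cv2.imwrite('pics/side1.png',C[0])
T=cam('top')
for y in(0,.1,-.1):
  for hx,hy in((586,315),):
    c,s=np.cos(y),np.sin(y)
    for p in((0,92,130),(0,-92,130),(118,92,130),(118,-92,130),(0,0,176)):
      X=[hx+c*p[0]-s*p[1],hy+s*p[0]+c*p[1],p[2]]
      print(y,p,((proj(T,X)-[175,150])*8).round())
E
```

```text
0 (0, 92, 130) [ 82. 386.]
0 (0, -92, 130) [566. 381.]
0 (118, 92, 130) [88. 80.]
0 (118, -92, 130) [568.  74.]
0 (0, 0, 176) [292. 370.]
0.1 (0, 92, 130) [ 82. 410.]
0.1 (0, -92, 130) [565. 357.]
0.1 (118, 92, 130) [ 58. 105.]
0.1 (118, -92, 130) [536.  52.]
0.1 (0, 0, 176) [292. 370.]
-0.1 (0, 92, 130) [ 83. 362.]
-0.1 (0, -92, 130) [565. 405.]
-0.1 (118, 92, 130) [121.  57.]
-0.1 (118, -92, 130) [598.  99.]
-0.1 (0, 0, 176) [292. 370.]
```

View pics/c1.png

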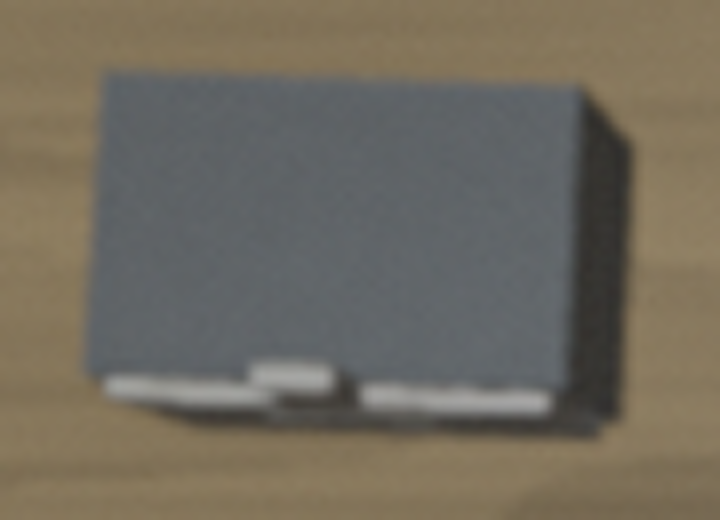

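jog_arm --plan '[0,0,0,0,0,7,-1,0,0,0,0,0,6.8,-1,30,-6,-8,0,0,0,-1,30,-6,-16,0,0,0,-1,30,-6,-16,0,0,0,-1,30,-6,-16,0,0,0,-1,30,-5,-16,0,0,0,-1,0,0,0,0,0,0,-1]'

```text
clock: 3.3
eef_pos: [590.8, 322.6, 252.3]
orientation: [-0.003, 0.014, 1.0, -0.001]
ft_force: [-0.9, -0.0, -0.5]
gripper_width: 0.005
finger_force: 0.0
```

jog_arm --plan '[0,0,0,0,0,0,-1]'

```text
clock: 3.4
eef_pos: [589.8, 323.8, 256.0]
orientation: [-0.001, 0.014, 1.0, -0.0]
ft_force: [0.2, -0.6, 0.8]
gripper_width: 0.004
finger_force: 0.0
```

jog_arm --plan '[18,-9,0,0,0,0,-1,0,0,-25,0,0,0,-1,0,0,-25,0,0,0,-1,0,0,-25,0,0,0,-1,0,0,-15,0,0,0,-1,0,0,0,0,0,0,-1,0,0,0,0,0,0,-1]'

```text
clock: 4.1
eef_pos: [609.1, 314.4, 168.6]
orientation: [0.001, 0.014, 1.0, 0.0]
ft_force: [0.0, -0.4, 0.9]
gripper_width: 0.003
finger_force: 0.0
```

```bash
python3 - <<'E'
from h import *
C=cam('side')
print(get_obs()['eef_pos'])
cv2.imwrite('pics/s2.png',cv2.resize(C[0][90:190,255:395],None,fx=5,fy=5,interpolation=cv2.INTER_CUBIC))
E
```

```text
[609.59180336 314.38746964 169.30505911]
```

View pics/s2.png

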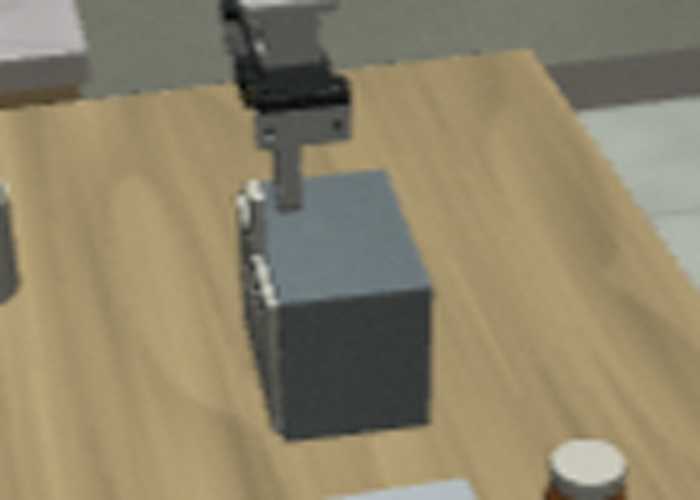

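The closed fingers sit behind the tab at about (285,205) in the crop, above the roof. Next I lower a little and pull.

jog_arm --plan '[0,0,-13,0,0,0,-1,-12,0,0,0,0,0,-1,-14,0,0,0,0,0,-1,-14,0,-2,0,0,0,-1,-14,0,-5,0,0,0,-1,-14,0,-6,0,0,0,-1,-14,0,-6,0,0,0,-1,-10,0,-6,0,0,0,-1]'

```text
clock: 4.95
eef_pos: [517.4, 314.1, 129.8]
orientation: [0.002, 0.014, 1.0, 0.001]
ft_force: [1.9, 0.5, 0.0]
gripper_width: 0.004
finger_force: 0.9
```

jog_arm --plan '[0,0,0,0,0,0,-1,0,0,0,0,0,0,-1]'

```text
clock: 5.15
eef_pos: [517.0, 313.5, 129.2]
orientation: [-0.0, 0.014, 1.0, -0.0]
ft_force: [-0.4, 0.5, 0.2]
gripper_width: 0.005
finger_force: 0.0
```

```bash
python3 - <<'E'
from h import *
o=get_obs();print(o['eef_pos'],o['ft_force'])
C=cam('side')
for d in finder.landmark_of('side','bin_tab')[:2]:print(d,ray(C,d['location'],120))
cv2.imwrite('pics/s3.png',cv2.resize(C[0][90:190,255:395],None,fx=5,fy=5,interpolation=cv2.INTER_CUBIC))
E
```

```text
[517.03686847 313.50718306 129.16006598] [-0.37723806  0.54774313  0.20520339]
{'location': [281.7, 141.5], 'confidence': 0.95} [490.2481794  333.78008706 120.        ]
```

View pics/s3.png

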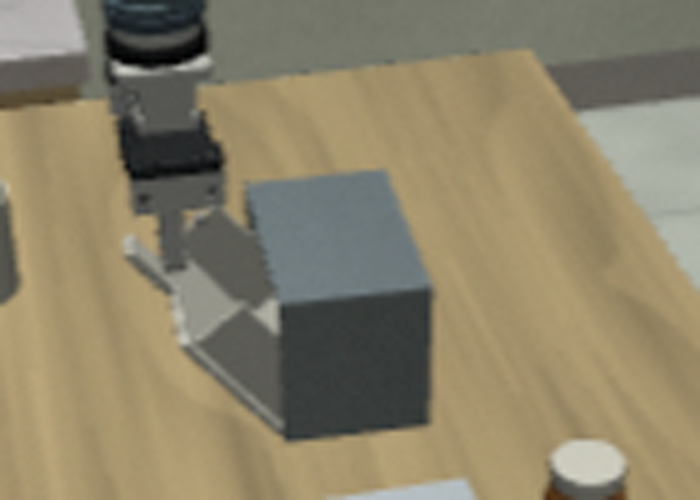

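The bin is tipped well out, close to the stop. One more nudge, then up and over the mat to look.

jog_arm --plan '[-6,0,-2,0,0,0,-1,0,0,0,0,0,0,-1,2,0,50,0,0,0,-1,0,0,50,0,0,0,-1,0,0,50,0,0,0,-1,20,-40,30,0,0,0,1,20,-40,30,0,0,0,1,20,-40,10,0,0,0,1]'

```text
clock: 6.05
eef_pos: [571.3, 198.7, 347.0]
orientation: [0.003, 0.014, 1.0, 0.001]
ft_force: [-0.2, -0.4, 1.3]
gripper_width: 0.227
finger_force: 0.0
```

jog_arm --plan '[20,-40,10,0,0,0,1,20,-40,10,0,0,0,1,20,-40,10,0,0,0,1,10,-40,0,0,0,0,1,0,-40,0,0,0,0,1,0,0,0,0,0,0,1,0,0,0,0,0,0,1,0,0,0,0,0,0,1]'

```text
clock: 6.85
eef_pos: [640.0, 0.3, 372.8]
orientation: [-0.0, 0.014, 1.0, 0.0]
ft_force: [-0.4, 0.7, 0.1]
gripper_width: 0.903
finger_force: 0.0
```

```bash
cat >> h.py <<'E'
def blobs(C):
    """orange discs and grey-dark weights by the finder, world xy"""
    for k,z in dict(disc1=6,weight1=11,plate_top=20).items():
        for d in finder.landmark_of('wrist',k)[:4]:
            if d['confidence']>.2: print(k,round(d['confidence'],2),np.round(d['location']),np.round(ray(C,d['location'],z)[:2],1))
E
python3 - <<'E'
from h import *
o=get_obs();print(o['eef_pos'],o['qd'][:2])
C=cam('wrist');cv2.imwrite('pics/w2.png',C[0]);blobs(C)
S=np.savez('pics/C.npz',i=C[0],K=C[1],R=C[2],t=C[3])
E
```

```text
[6.40032265e+02 3.48174377e-01 3.72842697e+02] [ 0.01463329 -0.00427043]
disc1 0.94 [268. 104.] [542.1 -84.3]
disc1 0.75 [320. 110.] [554.2   2.2]
disc1 0.73 [368.  56.] [473.9  79.2]
weight1 0.92 [323. 163.] [641.7   3.8]
weight1 0.76 [370. 101.] [542.  83.]
weight1 0.62 [268.  58.] [473.1 -77.9]
plate_top 0.76 [130.  96.] [ 525.  -300.4]
plate_top 0.33 [355. 229.] [759.6  58.3]
plate_top 0.32 [283. 237.] [772.  -71.4]
```

View pics/w2.png

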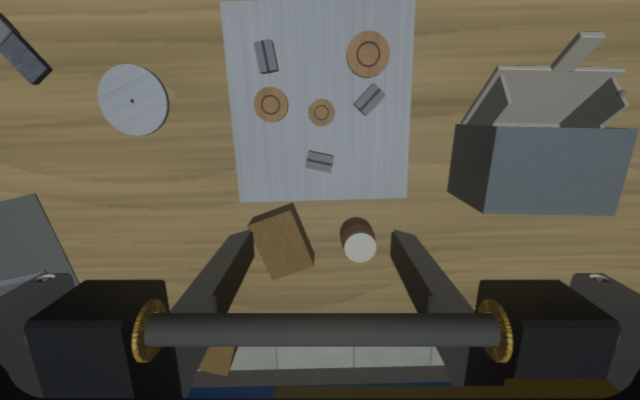

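The bin is open at right. The discs are at (368,54) large, (271,104) medium and (321,112) small. The weights are at (266,56), (370,100) and (320,161), and the plate at (132,100). Next I rectify the image and segment it.

```bash
cat >> h.py <<'E'
def rect(C,z,x0,x1,y0,y1,s=2):
    """warp to plane z; pixel = ((x-x0)*s, (y-y0)*s)"""
    w=np.float32([[x0,y0],[x1,y0],[x1,y1],[x0,y1]])
    src=np.float32([proj(C,[a,b,z]) for a,b in w])
    H=cv2.getPerspectiveTransform(src,np.float32((w-[x0,y0])*s))
    return cv2.warpPerspective(C[0],H,(int((x1-x0)*s),int((y1-y0)*s)))
def comps(m,x0,y0,amin,s=2):
    m=cv2.morphologyEx(m.astype(np.uint8)*255,cv2.MORPH_CLOSE,np.ones((9,9)))
    for c in cv2.findContours(m,cv2.RETR_EXTERNAL,cv2.CHAIN_APPROX_NONE)[0]:
        if cv2.contourArea(c)/s/s<amin: continue
        (a,b),(w,h),t=cv2.minAreaRect(c)
        if w<h: t+=90;w,h=h,w
        (ea,eb),r=cv2.minEnclosingCircle(c)
        print('rect',np.round([x0+a/s,y0+b/s],1),'size',np.round([w/s,h/s],1),'long-axis deg',round(((t+90)%180)-90,1),'circ',np.round([x0+ea/s,y0+eb/s,2*r/s],1))
def measure(C,box=(430,670,-125,125)):
    x0,x1,y0,y1=box
    a=rect(C,12,*box);h=cv2.cvtColor(a,cv2.COLOR_BGR2HSV)
    print('discs');comps((h[...,1]>85)&(h[...,0]<25),x0,y0,300)
    a=rect(C,22,*box);h=cv2.cvtColor(a,cv2.COLOR_BGR2HSV)
    print('weights');comps((h[...,2]<150)&(h[...,1]<60),x0,y0,300)
def plate(C,box=(440,640,-400,-220)):
    a=rect(C,20,*box);h=cv2.cvtColor(a,cv2.COLOR_BGR2HSV)
    print('plate');comps((h[...,1]<50),box[0],box[2],2000)
E
python3 - <<'E'
from h import *
f=np.load('pics/C.npz');C=(f['i'],f['K'],f['R'],f['t'])
measure(C);plate(C)
h=cv2.cvtColor(C[0],cv2.COLOR_BGR2HSV)
for p in((230,100),(268,50),(266,57),(368,35),(321,103),(322,168),(115,90),(200,150)):print(p,h[p[1],p[0]])
E
```

```text
discs
rect [472.5  78.4] size [64.2 62.8] long-axis deg -15.3 circ [472.5  78.4  64.6]
rect [557.5   3. ] size [37.7 35.6] long-axis deg 28.1 circ [557.3   3.1  38. ]
rect [543.  -78.5] size [51. 51.] long-axis deg -90.0 circ [543.1 -78.6  52.4]
weights
rect [ 5.498e+02 -2.000e-01] size [249.5 239.5] long-axis deg -90.0 circ [ 5.498e+02 -2.000e-01  3.458e+02]
plate
rect [ 531.5 -296.5] size [113. 110.] long-axis deg -90.0 circ [ 531.1 -296.4  113.7]
(230, 100) [ 96  10 134]
(268, 50) [113  20 112]
(266, 57) [107  31  74]
(368, 35) [ 17  92 128]
(321, 103) [ 17  88 127]
(322, 168) [113  18 114]
(115, 90) [104  24 138]
(200, 150) [ 20  85 120]
```

```bash
sed -i "s/h\[...,2\]<150)&(h\[...,1\]<60)/h[...,2]<122)\&(h[...,1]<70)/" h.py
python3 - <<'E'
from h import *
f=np.load('pics/C.npz');C=(f['i'],f['K'],f['R'],f['t'])
measure(C)
E
```

```text
discs
rect [472.5  78.4] size [64.2 62.8] long-axis deg -15.3 circ [472.5  78.4  64.6]
rect [557.5   3. ] size [37.7 35.6] long-axis deg 28.1 circ [557.3   3.1  38. ]
rect [543.  -78.5] size [51. 51.] long-axis deg -90.0 circ [543.1 -78.6  52.4]
weights
rect [540.2  79.5] size [47.  29.3] long-axis deg -45.0 circ [540.3  78.9  51.5]
rect [635.8  -2.4] size [45.2 30.3] long-axis deg 76.9 circ [635.5  -2.   50.2]
rect [473.3 -78.9] size [48.4 30.6] long-axis deg 8.1 circ [473.5 -78.5  52.6]
```

Measured: weights A (540,79) at -45°, B (636,-2) at 77° and C (473,-79) at 8°. I'm starting with A.

jog_arm --plan '[-12.5,9.9,-34,0,0,-7.2,0.3,-12.5,9.9,-34,0,0,-7.2,0.3,-12.5,9.9,-34,0,0,-7.2,0.3,-12.5,9.9,-34,0,0,-7.2,0.3,-12.5,9.9,-34,0,0,-7.2,0.3,-12.5,9.9,-34,0,0,-7.2,0.3,-12.5,9.9,-34,0,0,0,0.3,-12.5,9.9,-34,0,0,0,0.3]'

```text
clock: 7.85
eef_pos: [539.6, 79.6, 99.9]
orientation: [0.0, 0.381, 0.925, 0.0]
ft_force: [0.7, 0.6, 0.3]
gripper_width: 0.65
finger_force: 0.0
```

jog_arm --plan '[0,0,0,0,0,0,0.3,0,0,0,0,0,0,0.3]'

```text
clock: 8.05
eef_pos: [540.6, 78.9, 101.5]
orientation: [0.0, 0.381, 0.925, -0.0]
ft_force: [-0.1, -1.0, 0.6]
gripper_width: 0.654
finger_force: 0.0
```

```bash
python3 - <<'E'
from h import *
o=get_obs();print(o['eef_pos'])
C=cam('wrist');cv2.imwrite('pics/w3.png',C[0]);measure(C)
E
```

```text
[540.59026192  78.89271545 101.5471846 ]
discs
rect [471.8  79.2] size [65.5 64.5] long-axis deg -90.0 circ [471.9  79.3  65.9]
rect [562.1   6.3] size [41.2 28.6] long-axis deg -64.2 circ [557.2   4.   41.5]
rect [ 640.7 -101.6] size [83.9 15.6] long-axis deg 43.6 circ [637.2 -98.   84.1]
rect [541.9 -95.8] size [73.8 23. ] long-axis deg -55.6 circ [545.2 -93.5  73.8]
weights
rect [538.   82.3] size [49.1 28.6] long-axis deg -45.0 circ [537.7  82.1  53.5]
rect [640.8 -95.2] size [59.5 57.5] long-axis deg -90.0 circ [640.8 -95.2  82.7]
rect [559.   -1.8] size [246.5 221. ] long-axis deg -90.0 circ [564.5  -1.8 323.8]
```

View pics/w3.png

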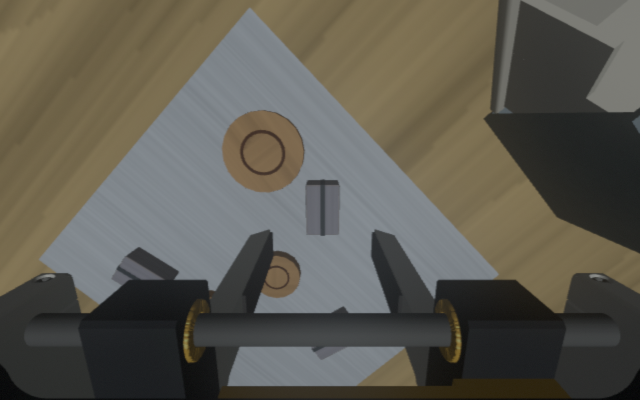

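The weight at (323,208) is centred between the fingers, so I go down, close and lift.

jog_arm --plan '[-1,1,-45,0,0,0,0.3,0,0,-35,0,0,0,0.3,0,0,-8,0,0,0,0.3,0,0,0,0,0,0,-1,0,0,0,0,0,0,-1,0,0,0,0,0,0,-1,0,0,0,0,0,0,-1,0,0,0,0,0,0,-1]'

```text
clock: 8.9
eef_pos: [540.2, 79.5, 14.2]
orientation: [0.001, 0.382, 0.924, 0.0]
ft_force: [-0.2, -0.9, 4.4]
gripper_width: 0.296
finger_force: 30.0
```

jog_arm --plan '[0,0,30,0,0,0,-1,0,0,50,0,0,0,-1,0,0,50,0,0,0,-1,0,0,50,0,0,0,-1,0,0,0,0,0,0,-1]'

```text
clock: 9.4
eef_pos: [543.7, 79.4, 201.6]
orientation: [0.007, 0.381, 0.924, 0.002]
ft_force: [1.1, 0.2, -0.5]
gripper_width: 0.296
finger_force: 30.0
```

jog_arm --plan '[3,34,0,0,0,7.2,-1,3,34,0,0,0,7.2,-1,3,34,0,0,0,7.2,-1,3,34,0,0,0,7.2,-1,3,34,0,0,0,7.2,-1,3,36,0,0,0,7.2,-1,0,0,0,0,0,0,-1,0,0,0,0,0,0,-1]'

```text
clock: 10.2
eef_pos: [556.3, 285.6, 191.4]
orientation: [-0.001, 0.014, 1.0, -0.001]
ft_force: [-0.3, -0.9, -1.7]
gripper_width: 0.294
finger_force: 30.0
```

jog_arm --plan '[0,0,-20,0,0,0,-1]'

```text
clock: 10.3
eef_pos: [558.8, 285.1, 174.9]
orientation: [0.002, 0.015, 1.0, 0.0]
ft_force: [0.2, -0.8, -1.9]
gripper_width: 0.295
finger_force: 30.0
```

jog_arm --plan '[0,0,-44,0,0,0,-1,0,0,-30,0,0,0,-1,0,0,-10,0,0,0,-1,0,0,0,0,0,0,-1,0,0,0,0,0,0,-0.1,0,0,0,0,0,0,-0.1,0,0,0,0,0,0,-0.1,0,0,0,0,0,0,-0.1]'

```text
clock: 11.1
eef_pos: [557.8, 285.8, 90.1]
orientation: [0.001, 0.014, 1.0, 0.0]
ft_force: [0.2, 0.9, 0.3]
gripper_width: 0.449
finger_force: 0.0
```

jog_arm --plan '[0,0,40,0,0,0,0,0,0,50,0,0,0,0.3,0,0,50,0,0,0,0.3,13,-48,50,0,0,7.8,0.3,13,-48,50,0,0,7.8,0.3,13,-48,0,0,0,7.8,0.3,13,-48,0,0,0,7.8,0.3,13,-48,-50,0,0,7.8,0.3]'

```text
clock: 11.9
eef_pos: [614.5, 84.8, 270.8]
orientation: [0.006, -0.322, 0.947, -0.003]
ft_force: [0.3, 0.1, -0.1]
gripper_width: 0.65
finger_force: 0.0
```

jog_arm --plan '[13,-48,-50,0,0,7.8,0.3,0,0,-30,0,0,7.8,0.3,0,0,-30,0,0,7.8,0.3,0,0,0,0,0,7.8,0.3,0,0,0,0,0,8.2,0.3,0,0,0,0,0,0,0.3,0,0,0,0,0,0,0.3]'

```text
clock: 12.6
eef_pos: [618.7, 114.2, 164.8]
orientation: [-0.019, -0.579, 0.814, -0.035]
ft_force: [0.8, -0.4, 0.1]
gripper_width: 0.65
finger_force: 0.0
```

```bash
python3 - <<'E'
from h import *
o=get_obs();q=o['orientation'];print(o['eef_pos'],o['joint_positions'][5]);print(Ro.from_quat([q[1],q[2],q[3],q[0]]).as_matrix()[:,1].round(2))
C=cam('wrist');cv2.imwrite('pics/w4.png',C[0]);measure(C)
E
```

```text
[618.74082434 114.19376209 164.79164362] -2.741385842485256
[-0.94  0.33 -0.04]
discs
rect [472.5  78.2] size [64.5 64. ] long-axis deg -90.0 circ [472.7  78.6  65.6]
rect [558.    3.1] size [40.1 39.3] long-axis deg 73.6 circ [558.1   3.   41. ]
rect [550.3 -59.3] size [45.4 13.6] long-axis deg -20.0 circ [548.2 -65.   45.4]
weights
rect [636.2  -1.4] size [46.6 31.2] long-axis deg 76.7 circ [635.8  -1.2  52.5]
rect [549.8 -71.5] size [239.5 107. ] long-axis deg 0.0 circ [549.8 -71.5 262.3]
```

View pics/w4.png

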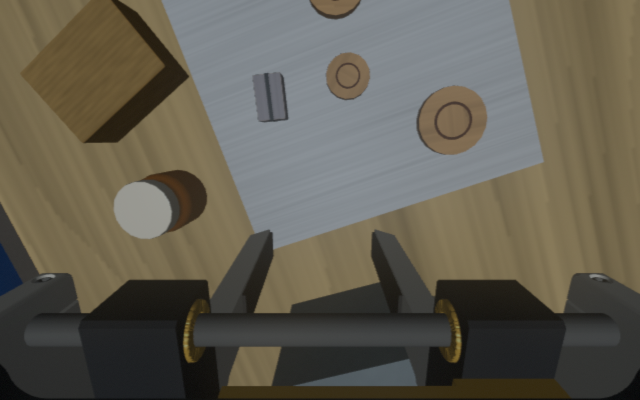

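Weight B is at (270,97). The last joint reached its range limit on this turn, so I'll grip with the half-turn equivalent and remove the small tilt.

```bash
cat >> h.py <<'E'
def go(x,y,z,yaw=None):
    """print remaining shift, tilt fix (deg rotvec), then yaw turn (deg about z)"""
    o=get_obs();q=o['orientation'];R=Ro.from_quat([q[1],q[2],q[3],q[0]]).as_matrix()
    zt=R[:,2];ax=np.cross(zt,[0,0,-1]);F=Ro.from_rotvec(ax)
    R2=F.as_matrix()@R;a=np.degrees(np.arctan2(R2[1,1],R2[0,1]))
    print('shift',np.round(np.array([x,y,z])-o['eef_pos'],1),'tilt',np.degrees(ax).round(2),'yaw now',round(a,1),'turn',None if yaw is None else round(yaw-a,1),'j6',round(o['joint_positions'][5],2),'grip',round(o['gripper_width']*94,1),round(o['finger_force'],1))
E
python3 -c "
from h import *
go(636,-2,150,-13)"
```

```text
shift [  17.  -115.4  -15. ] tilt [4.57 0.57 0.  ] yaw now 160.7 turn -173.7 j6 -2.74 grip 61.3 0.0
```

jog_arm --plan '[0,0,20,0,0,-8.2,0.3,0,0,0,4.57,0.57,0,0.3,0,0,0,0,0,-8.2,0.3,0,0,0,0,0,-8.3,0.3,0,0,0,0,0,-8.3,0.3,0,0,0,0,0,-8.3,0.3,0,0,0,0,0,-8.3,0.3,0,0,0,0,0,-8.3,0.3]'

```text
clock: 13.45
eef_pos: [619.2, 112.0, 185.1]
orientation: [-0.003, -0.108, 0.994, 0.005]
ft_force: [-0.3, -1.1, -0.6]
gripper_width: 0.65
finger_force: 0.0
```

jog_arm --plan '[0,0,0,0,0,-8.3,0.3,0,0,0,0,0,-8.3,0.3,0,0,0,0,0,-8.3,0.3,0,0,0,0,0,-8.3,0.3,0,0,0,0,0,-8.3,0.3,0,0,0,0,0,-8.3,0.3,0,0,0,0,0,-8.3,0.3,0,0,0,0,0,-8.3,0.3]'

```text
clock: 14.25
eef_pos: [619.2, 112.0, 185.1]
orientation: [0.0, 0.454, 0.891, 0.006]
ft_force: [-0.1, 0.2, 1.2]
gripper_width: 0.649
finger_force: 0.0
```

jog_arm --plan '[4,-25,-10,0,0,-8.3,0.3,4,-30,-10,0,0,-8.3,0.3,4,-30,-10,0,0,-8.3,0.3,5,-30,0,0,0,-8.3,0.3,0,0,0,0,0,-8.3,0.3,0,0,0,0,0,-8.3,0.3,0,0,0,0,0,0,0.3,0,0,0,0,0,0,0.3]'

```text
clock: 15.05
eef_pos: [635.9, -2.4, 154.9]
orientation: [0.002, 0.784, 0.621, 0.006]
ft_force: [0.4, 0.2, -0.5]
gripper_width: 0.652
finger_force: 0.0
```

```bash
python3 - <<'E'
from h import *
C=cam('wrist');measure(C,(560,700,-80,80));go(636,-2,13,-13)
E
```

```text
discs
rect [569.5   3.8] size [39.5 19. ] long-axis deg -90.0 circ [560.8   3.8  39.5]
weights
rect [638.   -0.9] size [48.8 28.5] long-axis deg 76.2 circ [ 6.382e+02 -5.000e-01  5.280e+01]
rect [685.5 -64. ] size [32. 28.] long-axis deg -90.0 circ [685.5 -66.7  38.6]
rect [569.2 -51.2] size [57.5 18.5] long-axis deg -90.0 circ [569.6 -51.2  58.6]
shift [   0.2    0.2 -141.8] tilt [-0.19  0.69  0.  ] yaw now -13.3 turn 0.3 j6 0.05 grip 60.7 0.0
```

jog_arm --plan '[1,0.5,-50,0,0.6,0,0.3,0,0,-50,0,0,0,0.3,0,0,-32,0,0,0,0.3,0,0,-10,0,0,0,0.3,0,0,0,0,0,0,-1,0,0,0,0,0,0,-1,0,0,0,0,0,0,-1,0,0,0,0,0,0,-1]'

```text
clock: 15.9
eef_pos: [637.2, -1.1, 13.1]
orientation: [-0.001, 0.784, 0.62, 0.002]
ft_force: [0.4, -0.6, -0.1]
gripper_width: 0.348
finger_force: 0.0
```

jog_arm --plan '[0,0,0,0,0,0,-1,0,0,35,0,0,0,-1,0,0,50,0,0,0,-1,0,0,50,0,0,0,-1,0,0,45,0,0,8.4,-1,0,0,0,0,0,8.4,-1,0,0,0,0,0,8.4,-1,-6,40,0,0,0,8.4,-1]'

```text
clock: 16.7
eef_pos: [631.3, 36.1, 192.8]
orientation: [-0.001, 0.571, 0.821, 0.001]
ft_force: [0.6, 0.7, -2.3]
gripper_width: 0.292
finger_force: 30.0
```

jog_arm --plan '[-9,38,0,0,0,8.4,-1,-9,38,0,0,0,8.4,-1,-9,38,0,0,0,8.4,-1,-9,38,0,0,0,8.4,-1,-9,38,0,0,0,8.4,-1,-9,38,0,0,0,8.4,-1,-9,38,0,0,0,8.4,-1,-9,38,0,0,0,8.4,-1]'

```text
clock: 17.5
eef_pos: [557.8, 344.3, 192.1]
orientation: [-0.002, 0.019, 1.0, 0.0]
ft_force: [1.0, -0.3, -1.8]
gripper_width: 0.297
finger_force: 30.0
```

```bash
python3 - <<'E'
from h import *
go(557,342,88,88)
E
```

```text
shift [  -0.8   -2.3 -104.1] tilt [-0.01 -0.26 -0.  ] yaw now 87.8 turn 0.2 j6 -1.15 grip 27.9 30.0
```

jog_arm --plan '[0,-3,-44,0,0,0,-1,0,0,-40,0,0,0,-1,0,0,-20,0,0,0,-1,0,0,0,0,0,0,-1,0,0,0,0,0,0,-0.1,0,0,0,0,0,0,-0.1,0,0,0,0,0,0,-0.1,0,0,0,0,0,0,-0.1]'

```text
clock: 18.3
eef_pos: [559.5, 340.2, 89.9]
orientation: [-0.001, 0.022, 1.0, 0.001]
ft_force: [-0.5, -0.4, -0.8]
gripper_width: 0.449
finger_force: 0.0
```

jog_arm --plan '[0,0,40,0,0,0,0,0,0,50,0,0,0,0.3,0,0,30,0,0,0,0.3,-8,-47,0,0,0,5,0.3,-8,-47,0,0,0,5,0.3,-10,-47,0,0,0,0,0.3,-10,-47,0,0,0,0,0.3,-10,-47,0,0,0,0,0.3]'

```text
clock: 19.1
eef_pos: [512.2, 103.3, 209.2]
orientation: [-0.001, -0.065, 0.998, -0.0]
ft_force: [0.5, -0.1, 0.4]
gripper_width: 0.647
finger_force: 0.0
```

jog_arm --plan '[-10,-47,0,0,0,0,0.3,-10,-47,-20,0,0,0,0.3,-10,-47,-20,0,0,0,0.3,-8,-45,-20,0,0,0,0.3,0,0,0,0,0,0,0.3,0,0,0,0,0,0,0.3]'

```text
clock: 19.7
eef_pos: [475.4, -78.1, 150.3]
orientation: [-0.002, -0.064, 0.998, 0.0]
ft_force: [0.1, -0.1, -0.5]
gripper_width: 0.651
finger_force: 0.0
```

```bash
python3 - <<'E'
from h import *
C=cam('wrist');cv2.imwrite('pics/w5.png',C[0]);measure(C,(400,560,-160,0));go(473,-79,13,98)
E
```

```text
discs
rect [537.5 -79.8] size [51.5 44. ] long-axis deg -90.0 circ [541.8 -79.2  54.5]
weights
rect [530.2 -12.5] size [58.5 24. ] long-axis deg 0.0 circ [530.6 -11.   61.5]
rect [469.9 -81.3] size [48.6 29. ] long-axis deg 8.4 circ [469.6 -81.6  52.7]
rect [ 534.1 -134.8] size [62.2 39.1] long-axis deg -15.3 circ [ 532.1 -140.8   66.9]
shift [  -3.    -1.7 -137.8] tilt [ 0.01 -0.15  0.  ] yaw now 97.4 turn 0.6 j6 -2.1 grip 61.4 0.0
```

jog_arm --plan '[-4,-2,-50,0,0,0.8,0.3,0,0,-50,0,0,0,0.3,0,0,-28,0,0,0,0.3,0,0,-9,0,0,0,0.3,0,0,0,0,0,0,-1,0,0,0,0,0,0,-1,0,0,0,0,0,0,-1,0,0,0,0,0,0,-1]'

```text
clock: 20.55
eef_pos: [472.7, -79.6, 14.6]
orientation: [-0.001, -0.072, 0.997, -0.001]
ft_force: [0.1, -2.0, 0.5]
gripper_width: 0.348
finger_force: 0.8
```

jog_arm --plan '[0,0,0,0,0,0,-1,0,0,35,0,0,0,-1,0,0,50,0,0,0,-1,0,0,50,0,0,0,-1,5,40,45,0,0,-5,-1,10,45,0,0,0,-5,-1,10,45,0,0,0,0,-1,10,45,0,0,0,0,-1]'

```text
clock: 21.35
eef_pos: [505.6, 90.4, 185.9]
orientation: [-0.001, 0.016, 1.0, 0.0]
ft_force: [0.5, 0.4, -2.1]
gripper_width: 0.297
finger_force: 30.0
```

jog_arm --plan '[10,45,0,0,0,0,-1,10,45,0,0,0,0,-1,10,45,0,0,0,0,-1,10,45,0,0,0,0,-1,10,40,0,0,0,0,-1,0,0,0,0,0,0,-1,0,0,0,0,0,0,-1]'

```text
clock: 22.05
eef_pos: [555.1, 309.2, 184.7]
orientation: [-0.003, 0.014, 1.0, -0.0]
ft_force: [-0.6, -0.6, -3.1]
gripper_width: 0.299
finger_force: 30.0
```

```bash
python3 - <<'E'
from h import *
go(557,314,88,88)
C=cam('side');cv2.imwrite('pics/s4.png',cv2.resize(C[0][90:290,255:455],None,fx=3,fy=3,interpolation=cv2.INTER_CUBIC))
E
```

```text
shift [  1.9   4.8 -96.7] tilt [ 0.02 -0.3   0.  ] yaw now 88.3 turn -0.3 j6 -1.21 grip 28.1 30.0
```

View pics/s4.png

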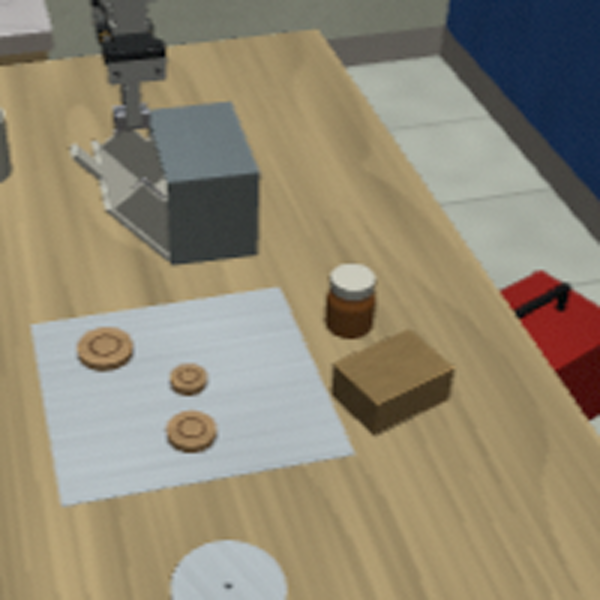

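The mat holds only the discs now, the bin is still wide open, and the last weight is held above the mouth. I'm lowering and releasing it.

jog_arm --plan '[2,4,-42,0,0,0,-1,0,0,-35,0,0,0,-1,0,0,-13,0,0,0,-1,0,0,0,0,0,0,-1,0,0,0,0,0,0,-0.1,0,0,0,0,0,0,-0.1,0,0,0,0,0,0,-0.1,0,0,0,0,0,0,-0.1]'

```text
clock: 22.9
eef_pos: [558.6, 313.1, 97.2]
orientation: [-0.001, 0.015, 1.0, 0.001]
ft_force: [-0.2, 0.1, -0.3]
gripper_width: 0.452
finger_force: 0.0
```

jog_arm --plan '[0,0,40,0,0,0,-0.1,0,0,50,0,0,0,-0.1,0,0,50,0,0,0,-0.1,25,0,50,0,0,0,-1,25,0,40,0,0,0,-1,25,0,30,0,0,0,-1,25,0,0,0,0,0,-1,0,0,0,0,0,0,-1]'

```text
clock: 23.7
eef_pos: [657.2, 312.2, 351.1]
orientation: [-0.001, 0.016, 1.0, 0.0]
ft_force: [-0.3, 0.0, 0.1]
gripper_width: 0.063
finger_force: 0.0
```

```bash
python3 - <<'E'
from h import *
go(440,314,126,88)
C=cam('wrist');cv2.imwrite('pics/w6.png',C[0])
E
```

```text
shift [-217.2    1.8 -225.1] tilt [-0.05 -0.08 -0.  ] yaw now 88.2 turn -0.2 j6 -1.25 grip 6.0 0.0
```

View pics/w6.png

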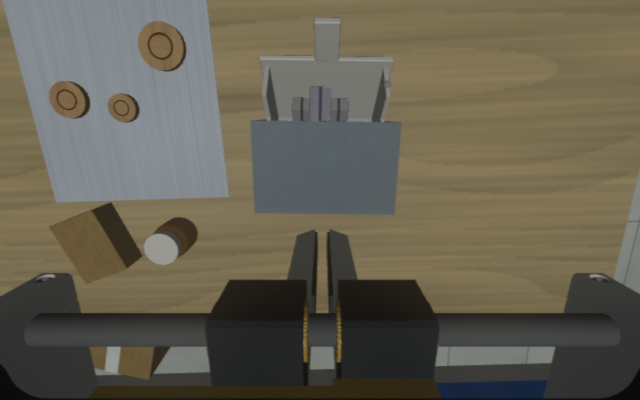

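All three weights are in the bin, at about (320,105). Next I go in front of the tab and push it shut.

jog_arm --plan '[-45,1,-15,0,0,0,-1,-45,1,-15,0,0,0,-1,-45,0,-15,0,0,0,-1,-45,0,-15,0,0,0,-1,-40,0,-30,0,0,0,-1,0,0,-50,0,0,0,-1,0,0,-50,0,0,0,-1,0,0,-30,0,0,0,-1]'

```text
clock: 24.55
eef_pos: [430.8, 313.7, 126.0]
orientation: [-0.005, 0.015, 1.0, -0.001]
ft_force: [-0.6, -1.6, -0.7]
gripper_width: 0.001
finger_force: 0.0
```

jog_arm --plan '[0,0,0,0,0,0,-1,15,0,0,0,0,0,-1,15,0,3,0,0,0,-1,15,0,4,0,0,0,-1,15,0,4,0,0,0,-1,15,0,4,0,0,0,-1,15,0,4,0,0,0,-1,0,0,0,0,0,0,-1]'

```text
clock: 25.35
eef_pos: [527.1, 315.2, 152.4]
orientation: [0.0, 0.016, 1.0, 0.001]
ft_force: [-0.8, 0.1, -0.4]
gripper_width: 0.008
finger_force: 0.0
```

jog_arm --plan '[12,0,3,0,0,0,-1,10,0,0,0,0,0,-1,5,0,0,0,0,0,-1,3,0,0,0,0,0,-1,0,0,0,0,0,0,-1]'

```text
clock: 25.85
eef_pos: [555.5, 314.7, 152.0]
orientation: [-0.002, 0.015, 1.0, 0.0]
ft_force: [0.1, -0.3, -0.4]
gripper_width: 0.005
finger_force: 0.0
```

jog_arm --plan '[5,0,0,0,0,0,-1,4,0,0,0,0,0,-1,3,0,0,0,0,0,-1,0,0,0,0,0,0,-1]'

```text
clock: 26.25
eef_pos: [567.7, 314.7, 152.2]
orientation: [-0.002, 0.015, 1.0, 0.0]
ft_force: [0.2, -0.4, -0.2]
gripper_width: 0.003
finger_force: 0.0
```

jog_arm --plan '[3,0,0,0,0,0,-1,0,0,0,0,0,0,-1]'

```text
clock: 26.45
eef_pos: [569.1, 314.8, 152.1]
orientation: [-0.003, 0.015, 1.0, -0.0]
ft_force: [-5.0, -1.0, 2.9]
gripper_width: 0.004
finger_force: 2.3
```

```bash
python3 - <<'E'
from h import *
go(570,314,152,88)
C=cam('side');cv2.imwrite('pics/s5.png',cv2.resize(C[0][90:190,255:395],None,fx=5,fy=5,interpolation=cv2.INTER_CUBIC))
E
```

```text
shift [ 0.9 -0.8 -0.1] tilt [-0.   -0.39 -0.  ] yaw now 88.3 turn -0.3 j6 -1.21 grip 0.3 2.3
```

View pics/s5.png

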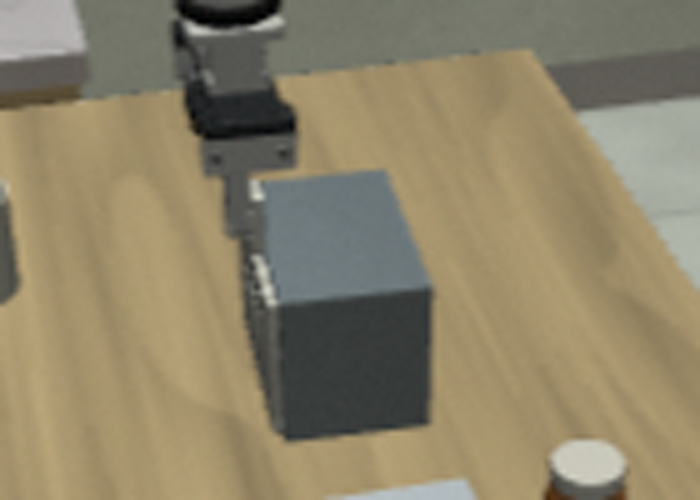

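The bin looks shut, with a 5 N contact. I'll press a bit further to be sure it is home.

jog_arm --plan '[2,0,0,0,0,0,-1,0,0,0,0,0,0,-1]'

```text
clock: 26.7
eef_pos: [569.3, 314.7, 152.1]
orientation: [-0.006, 0.015, 1.0, -0.001]
ft_force: [-11.4, -2.1, 7.7]
gripper_width: 0.007
finger_force: 6.2
```

jog_arm --plan '[2,0,0,0,0,0,-1,0,0,0,0,0,0,-1]'

```text
clock: 26.9
eef_pos: [569.3, 314.8, 152.1]
orientation: [-0.008, 0.015, 1.0, -0.001]
ft_force: [-19.8, -2.6, 11.6]
gripper_width: 0.002
finger_force: 9.9
```

jog_arm --plan '[-30,0,0,0,0,0,-1,-40,0,20,0,0,0,-1,-30,-40,20,0,0,0,1,0,-40,0,0,0,0,1,0,-40,0,0,0,0,1,0,-40,0,0,0,0,1,0,-40,-30,0,0,0,1,0,-36,-30,0,0,0,1]'

```text
clock: 27.7
eef_pos: [477.6, 79.8, 131.6]
orientation: [0.001, 0.015, 1.0, -0.0]
ft_force: [0.3, 1.2, 0.1]
gripper_width: 0.479
finger_force: 0.0
```

jog_arm --plan '[0,0,0,0,0,0,1,0,0,0,0,0,0,1,0,0,0,0,0,0,1]'

```text
clock: 28.0
eef_pos: [477.3, 82.2, 132.1]
orientation: [-0.001, 0.015, 1.0, 0.0]
ft_force: [0.6, -0.0, 0.4]
gripper_width: 0.733
finger_force: 0.0
```

```bash
python3 - <<'E'
from h import *
C=cam('wrist');cv2.imwrite('pics/w7.png',C[0]);measure(C);go(472,78.5,13,88)
T=cam('top');cv2.imwrite('pics/t2.png',T[0])
for p in((472,78,12),(543,-79,12),(557,3,12)):print(p,proj(T,p).round(1))
for n,c in(('wrist',C),('top',T)):
  for d in finder.landmark_of(n,'disc1')[:5]:print(n,round(d['confidence'],2),ray(c,d['location'],6)[:2].round())
E
```

```text
discs
rect [470.8  78.5] size [64.5 64. ] long-axis deg 0.0 circ [470.9  78.6  65.6]
rect [621.5 -76. ] size [85.1 28.5] long-axis deg -13.9 circ [621.8 -75.   85.6]
rect [536.5 -77.8] size [54.1 43. ] long-axis deg 88.2 circ [542.  -78.1  54.7]
weights
rect [585.4  -2.7] size [252.9 164.7] long-axis deg -87.1 circ [609.8  -5.8 266.7]
shift [  -5.4   -3.9 -119.2] tilt [-0.02 -0.05 -0.  ] yaw now 88.3 turn -0.3 j6 -1.61 grip 73.0 0.0
(472, 78, 12) [296.4 235.8]
(543, -79, 12) [344.1 213.6]
(557, 3, 12) [319.1 209.6]
wrist 0.9 [474.  78.]
wrist 0.62 [544. -79.]
wrist 0.56 [557.   2.]
top 0.65 [ 424. -502.]
top 0.55 [547. -71.]
top 0.45 [558.  -8.]
```

jog_arm --plan '[-5.4,-3.8,0,0,0,0,1,0,0,-30,0,0,0,1,0,0,-40,0,0,0,1,0,0,-35,0,0,0,1,0,0,-14,0,0,0,1,0,0,0,0,0,0,-1,0,0,0,0,0,0,-1,0,0,0,0,0,0,-1]'

```text
clock: 29.0
eef_pos: [470.8, 77.9, 12.0]
orientation: [-0.002, 0.015, 1.0, 0.0]
ft_force: [-0.1, 0.0, 0.0]
gripper_width: 0.782
finger_force: 0.0
```

jog_arm --plan '[0,0,0,0,0,0,-1,0,0,0,0,0,0,-1]'

```text
clock: 29.2
eef_pos: [470.8, 77.9, 12.0]
orientation: [-0.002, 0.015, 1.0, 0.0]
ft_force: [0.3, 0.6, 1.5]
gripper_width: 0.713
finger_force: 30.0
```

jog_arm --plan '[0,0,0,0,0,0,-1,0,0,30,0,0,0,-1,0,0,50,0,0,0,-1,0,0,30,0,0,0,-1,6,-40,0,0,0,0,-1,6,-42,0,0,0,0,-1,6,-42,0,0,0,0,-1,6,-42,0,0,0,0,-1]'

```text
clock: 30.0
eef_pos: [494.6, -89.6, 121.7]
orientation: [-0.002, 0.015, 1.0, 0.0]
ft_force: [-0.6, 0.2, -1.2]
gripper_width: 0.715
finger_force: 30.0
```

jog_arm --plan '[6,-42,0,0,0,0,-1,6,-42,0,0,0,0,-1,6,-42,0,0,0,0,-1,6,-42,0,0,0,0,-1,11,-41,0,0,0,0,-1,0,0,0,0,0,0,-1,0,0,0,0,0,0,-1]'

```text
clock: 30.7
eef_pos: [529.4, -297.4, 121.1]
orientation: [-0.002, 0.016, 1.0, 0.001]
ft_force: [-0.2, 0.1, -1.3]
gripper_width: 0.715
finger_force: 30.0
```

```bash
python3 - <<'E'
from h import *
C=cam('wrist');cv2.imwrite('pics/w8.png',C[0]);go(531.3,-296.5,34,88)
o=get_obs();z=o['eef_pos'][2]-1
a=rect(C,z,470,600,-360,-230);h=cv2.cvtColor(a,cv2.COLOR_BGR2HSV);print('held at plane',z);comps((h[...,1]>85)&(h[...,0]<25),470,-360,300)
E
```

```text
shift [  2.   -0.2 -87.1] tilt [-0.11 -0.28 -0.  ] yaw now 88.3 turn -0.3 j6 -2.24 grip 67.3 30.0
held at plane 120.07946336229737
rect [ 520.8 -290. ] size [119.  101.5] long-axis deg -90.0 circ [ 521.  -289.2  150.5]
rect [ 596.8 -300.2] size [119.5   5.5] long-axis deg -90.0 circ [ 599.  -300.2  119.5]
rect [ 505.8 -340. ] size [71.5 40. ] long-axis deg 0.0 circ [ 505.8 -340.    81.9]
```

View pics/w8.png

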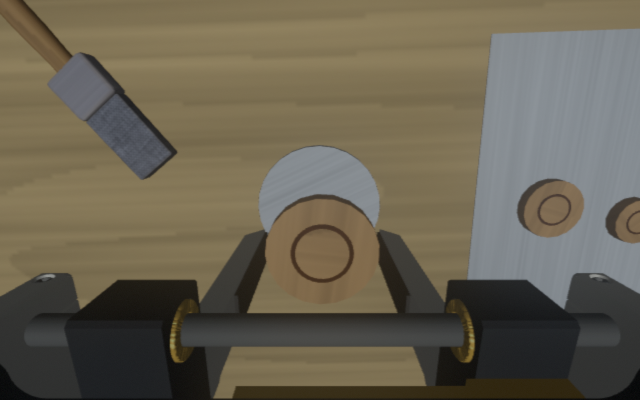

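The disc is held level at (322,252), with the plate behind it at (320,205). I'm working out both centres.

```bash
cat > fit.py <<'E'
from h import *
from scipy.optimize import least_squares
def circ(C,px,z,r):
    """fit centre of a circle of radius r in plane z through edge pixels"""
    P=np.array([ray(C,p,z)[:2] for p in px])
    f=lambda c:np.hypot(*(P-c).T)-r
    s=least_squares(f,P.mean(0));return s.x.round(1),f(s.x).round(1)
E
python3 - <<'E'
from fit import *
im=cv2.imread('pics/w8.png');c=optics.camera('wrist');C=cam('wrist');C=(im,)+C[1:]
print('ring centre',ray(C,(322,254),121)[:2].round(1))
g=cv2.cvtColor(im,cv2.COLOR_BGR2HSV)
sat=g[...,1].astype(int)
pe=[]
for col in range(275,366,10):
    r=np.argmax(sat[130:200,col]<60)+130; pe.append((col,r))
for row in range(180,200,6):
    cs=np.where(sat[row,230:410]<60)[0]+230;pe+= [(cs[0],row),(cs[-1],row)]
print(pe);print('plate',circ(C,pe,20,55))
de=[]
for col in range(285,361,8):
    rr=np.where((sat[196-15:240,col]>75))[0]; de.append((col,rr[0]+181))
    rr=np.where((sat[285:311,col]>75))[0]
print(de);print('disc',circ(C,de,121,34))
go(0,0,0)
E
```

```text
ring centre [ 530.3 -294.7]
[(275, np.int64(163)), (285, np.int64(155)), (295, np.int64(150)), (305, np.int64(147)), (315, np.int64(145)), (325, np.int64(146)), (335, np.int64(147)), (345, np.int64(151)), (355, np.int64(157)), (365, np.int64(166)), (np.int64(263), 180), (np.int64(374), 180), (np.int64(261), 186), (np.int64(376), 186), (np.int64(259), 192), (np.int64(378), 192), (np.int64(259), 198), (np.int64(379), 198)]
plate (array([ 531.1, -297.3]), array([ 0. ,  0.1, -0. , -0.1,  0.4, -0.2,  0.5,  0.2, -0. , -0. , -0. ,
       -0.2, -0.4, -0.6, -0.1, -0.4, -0.9, -0.4]))
[(285, np.int64(209)), (293, np.int64(204)), (301, np.int64(199)), (309, np.int64(199)), (317, np.int64(198)), (325, np.int64(197)), (333, np.int64(199)), (341, np.int64(201)), (349, np.int64(204)), (357, np.int64(208))]
disc (array([ 529.9, -295.3]), array([-0.1, -0.1,  0.8, -0.3, -0.3,  0.2, -0.3, -0.2, -0. ,  0.4]))
shift [-529.5  295.6 -121.4] tilt [-0.08 -0.26 -0.  ] yaw now 88.3 turn None j6 -2.24 grip 67.5 30.0
```

jog_arm --plan '[1.3,-1.5,-40,0,0,0,-1,0,0,-35,0,0,0,-1,0,0,-11,0,0,0,-1,0,0,-2.5,0,0,0,-1,0,0,0,0,0,0,-1]'

```text
clock: 31.35
eef_pos: [531.9, -298.7, 34.5]
orientation: [-0.001, 0.015, 1.0, -0.0]
ft_force: [0.6, -0.6, -0.9]
gripper_width: 0.714
finger_force: 30.0
```

jog_arm --plan '[0,0,0,0,0,0,1,0,0,0,0,0,0,1,0,0,0,0,0,0,1,0,0,30,0,0,0,1,0,0,50,0,0,0,1,0,0,10,0,0,0,1,0,0,0,0,0,0,1,0,0,0,0,0,0,1]'

```text
clock: 32.15
eef_pos: [530.6, -298.3, 122.5]
orientation: [-0.002, 0.015, 1.0, 0.001]
ft_force: [-0.0, 0.7, -0.2]
gripper_width: 1.001
finger_force: 0.0
```

```bash
python3 - <<'E'
from h import *
go(543,-79,130,88)
C=cam('wrist');cv2.imwrite('pics/w9.png',C[0])
a=rect(C,32,470,600,-360,-230);h=cv2.cvtColor(a,cv2.COLOR_BGR2HSV);comps((h[...,1]>75)&(h[...,0]<25),470,-360,300)
E
```

```text
shift [ 12.4 219.3   7.5] tilt [-0.07 -0.26 -0.  ] yaw now 88.3 turn -0.3 j6 -2.24 grip 94.1 0.0
rect [ 534.8 -295.2] size [129.5 129.5] long-axis deg -90.0 circ [ 534.8 -295.2  183.1]
```

View pics/w9.png

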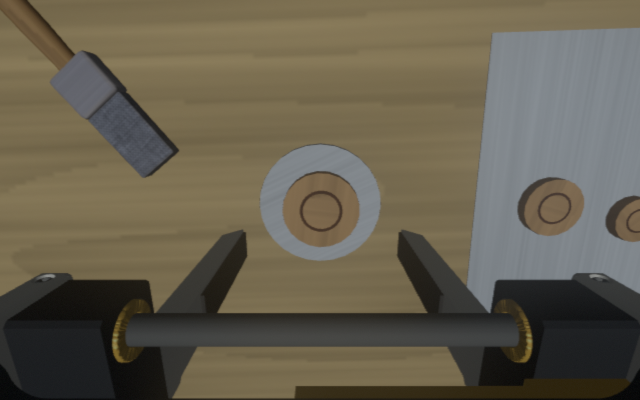

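The disc sits on the plate at (321,209). I'm checking how far off centre it is.

```bash
cat >> fit.py <<'E'
def contour_fit(C,mask,z,r,name):
    n,l,st,_=cv2.connectedComponentsWithStats(mask.astype(np.uint8))
    i=l[C[0].shape[0]//2+8,321] if l[208,321] else 1+np.argmax(st[1:,4])
    c=max(cv2.findContours((l==i).astype(np.uint8),cv2.RETR_EXTERNAL,cv2.CHAIN_APPROX_NONE)[0],key=cv2.contourArea)[:,0]
    h=cv2.convexHull(c)[:,0];P=np.array([ray(C,p,z)[:2] for p in h])
    f=lambda q:np.hypot(*(P-q[:2]).T)-q[2]
    s=least_squares(f,[*P.mean(0),r],loss='soft_l1');print(name,s.x.round(1),'rms',np.std(f(s.x)).round(2))
def stack(C,zt,r):
    roi=np.zeros(C[0].shape[:2],bool);roi[135:275,235:405]=1
    h=cv2.cvtColor(C[0],cv2.COLOR_BGR2HSV)
    m=(h[...,1]<60)&(h[...,2]>85)&roi
    n,l,st,_=cv2.connectedComponentsWithStats(m.astype(np.uint8));i=1+np.argmax(st[1:,4])
    pm=cv2.morphologyEx((l==i).astype(np.uint8),cv2.MORPH_OPEN,np.ones((5,5)))
    c=max(cv2.findContours(pm,cv2.RETR_EXTERNAL,cv2.CHAIN_APPROX_NONE)[0],key=cv2.contourArea)
    full=cv2.drawContours(np.zeros_like(pm),[c],-1,1,-1)
    contour_fit(C,full,20,55,'plate')
    d=cv2.morphologyEx(((full>0)&(h[...,1]>75)).astype(np.uint8),cv2.MORPH_OPEN,np.ones((5,5)))
    contour_fit(C,d,zt,r,'disc')
E
python3 - <<'E'
from fit import *
C=cam('wrist');stack(C,32,34)
E
```

```text
plate [ 530.7 -298.8   55. ] rms 0.12
disc [ 532.  -298.    33.2] rms 0.3
```

The offset is about 1.5 mm, which is good. Now disc 2.

jog_arm --plan '[2,44,10,0,0,0,0.7,2,44,0,0,0,0,0.7,2,44,0,0,0,0,0.7,3,44,0,0,0,0,0.7,3,43,0,0,0,0,0.7,0,0,0,0,0,0,0.7,0,0,0,0,0,0,0.7]'

```text
clock: 32.95
eef_pos: [542.4, -78.8, 131.9]
orientation: [-0.003, 0.014, 1.0, 0.0]
ft_force: [-0.4, -0.4, 0.2]
gripper_width: 0.847
finger_force: 0.0
```

```bash
python3 - <<'E'
from h import *
C=cam('wrist');go(543,-79,12.5,88)
a=rect(C,12,490,600,-130,-30);h=cv2.cvtColor(a,cv2.COLOR_BGR2HSV);comps((h[...,1]>75)&(h[...,0]<25),490,-130,300)
a=rect(C,12,535,605,-30,50);h=cv2.cvtColor(a,cv2.COLOR_BGR2HSV);comps((h[...,1]>75)&(h[...,0]<25),535,-30,300)
cv2.imwrite('pics/w10.png',C[0])
E
```

```text
shift [   0.4    0.8 -119.7] tilt [-0.05 -0.32 -0.  ] yaw now 88.3 turn -0.3 j6 -1.89 grip 80.0 0.0
rect [542.2 -79.6] size [53.6 52.8] long-axis deg 5.7 circ [542.3 -79.4  54.4]
rect [556.9   1.9] size [42.1 41. ] long-axis deg 45.0 circ [555.9   2.6  43.8]
```

jog_arm --plan '[0,0.3,-45,0,0,0,0.7,0,0,-45,0,0,0,0.7,0,0,-20,0,0,0,0.7,0,0,-10,0,0,0,0.7,0,0,0,0,0,0,-1,0,0,0,0,0,0,-1,0,0,0,0,0,0,-1,0,0,0,0,0,0,-1]'

```text
clock: 33.8
eef_pos: [543.7, -80.0, 14.0]
orientation: [-0.001, 0.015, 1.0, -0.0]
ft_force: [0.3, -1.0, 1.3]
gripper_width: 0.586
finger_force: 30.0
```

jog_arm --plan '[0,0,0,0,0,0,-1,0,0,30,0,0,0,-1,0,0,50,0,0,0,-1,0,0,30,0,0,0,-1,-2,-44,0,0,0,0,-1,-2,-44,0,0,0,0,-1,-2,-44,0,0,0,0,-1,-2,-44,0,0,0,0,-1]'

```text
clock: 34.6
eef_pos: [534.8, -256.7, 123.5]
orientation: [-0.002, 0.015, 1.0, 0.0]
ft_force: [1.1, -0.2, 0.1]
gripper_width: 0.587
finger_force: 30.0
```

jog_arm --plan '[-3,-43,0,0,0,0,-1,0,0,0,0,0,0,-1,0,0,0,0,0,0,-1]'

```text
clock: 34.9
eef_pos: [531.7, -298.6, 123.0]
orientation: [-0.002, 0.016, 1.0, 0.001]
ft_force: [0.1, 1.6, -0.4]
gripper_width: 0.587
finger_force: 30.0
```

```bash
python3 - <<'E'
from fit import *
go(531,-298.3,44.5,88)
C=cam('wrist');cv2.imwrite('pics/w11.png',C[0])
z=get_obs()['eef_pos'][2]
h=cv2.cvtColor(C[0],cv2.COLOR_BGR2HSV)
m=((h[...,1]>75)).astype(np.uint8);m[:225]=0;m[:,:250]=0;m[:,395:]=0;m[305:]=0
E
```

```text
shift [ -0.7   0.3 -78.5] tilt [-0.08 -0.23 -0.  ] yaw now 88.2 turn -0.2 j6 -2.23 grip 55.2 30.0
```

View pics/w11.png

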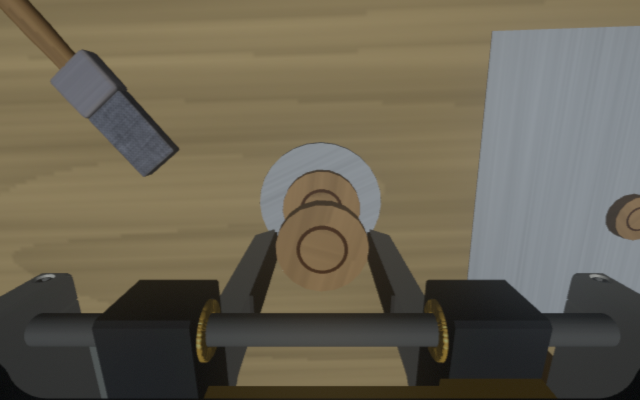

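```bash
python3 - <<'E'
from fit import *
C=cam('wrist');go(531,-298.3,44.5)
h=cv2.cvtColor(C[0],cv2.COLOR_BGR2HSV);v=h[...,2].astype(int)
print(ray(C,(322,248.5),122).round(1))
print([(r,int(h[r,322,1]),int(v[r,322])) for r in range(280,300)])
E
```

```text
shift [ -1.   -1.3 -78.4] tilt [-0.09 -0.25 -0.  ] yaw now 88.3 turn None j6 -2.23 grip 55.5 30.0
[ 529.6 -296.3  122. ]
[(280, 104, 132), (281, 105, 131), (282, 105, 131), (283, 104, 130), (284, 104, 130), (285, 103, 129), (286, 105, 129), (287, 106, 128), (288, 106, 128), (289, 104, 127), (290, 103, 126), (291, 92, 125), (292, 88, 125), (293, 88, 125), (294, 88, 125), (295, 88, 127), (296, 88, 128), (297, 87, 129), (298, 87, 129), (299, 90, 128)]
```

jog_arm --plan '[0.4,-1.5,-35,0,0,0,-1,0,0,-30,0,0,0,-1,0,0,-10,0,0,0,-1,0,0,-2,0,0,0,-1,0,0,0,0,0,0,-1]'

```text
clock: 35.5
eef_pos: [533.0, -299.2, 46.8]
orientation: [-0.002, 0.015, 1.0, 0.0]
ft_force: [0.2, -0.0, -0.5]
gripper_width: 0.588
finger_force: 30.0
```

jog_arm --plan '[0,0,0,0,0,0,0.7,0,0,0,0,0,0,0.7,0,0,0,0,0,0,0.7,0,0,30,0,0,0,0.7,0,0,40,0,0,0,0.7,0,0,10,0,0,0,0.7,0,0,0,0,0,0,0.7,0,0,0,0,0,0,0.7]'

```text
clock: 36.3
eef_pos: [531.9, -299.4, 125.1]
orientation: [-0.002, 0.015, 1.0, 0.001]
ft_force: [-1.0, 0.2, -0.3]
gripper_width: 0.847
finger_force: 0.0
```

```bash
python3 - <<'E'
from fit import *
C=cam('wrist');go(557,3,130,88)
cv2.imwrite('pics/w12.png',C[0])
stack(C,44,28)
P=(531,-298.4);px=proj(C,(*P,44));print(px,proj(C,(*P,32)))
h=cv2.cvtColor(C[0],cv2.COLOR_BGR2HSV)
print([(int(c),int(h[int(px[1]),c,1]),int(h[int(px[1]),c,2])) for c in range(276,368,2)])
E
```

```text
shift [ 25.4 302.1   5.6] tilt [-0.14 -0.35 -0.  ] yaw now 88.2 turn -0.2 j6 -2.24 grip 79.9 0.0
plate [ 530.8 -298.8   55. ] rms 0.12
disc [ 528.4 -297.8   31.6] rms 0.26
[321.45195815 210.74350136] [321.43279794 206.73064121]
[(276, 18, 140), (278, 18, 140), (280, 18, 141), (282, 16, 140), (284, 65, 125), (286, 99, 129), (288, 97, 118), (290, 100, 123), (292, 97, 123), (294, 98, 122), (296, 97, 121), (298, 97, 123), (300, 96, 122), (302, 95, 115), (304, 101, 78), (306, 100, 99), (308, 96, 122), (310, 98, 122), (312, 97, 123), (314, 99, 124), (316, 97, 124), (318, 98, 125), (320, 100, 125), (322, 96, 125), (324, 99, 124), (326, 97, 123), (328, 96, 122), (330, 96, 122), (332, 98, 122), (334, 98, 122), (336, 99, 119), (338, 101, 73), (340, 100, 110), (342, 98, 125), (344, 97, 123), (346, 98, 122), (348, 99, 124), (350, 97, 126), (352, 98, 127), (354, 100, 120), (356, 98, 125), (358, 97, 124), (360, 24, 115), (362, 18, 139), (364, 17, 139), (366, 16, 140)]
```

View pics/w12.png

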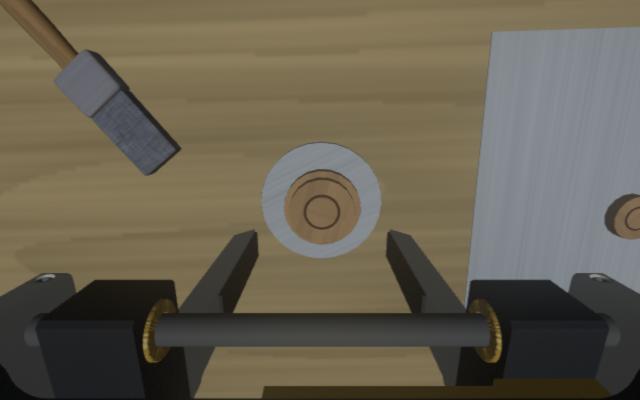

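Disc 2 is seated at (321,208). I'm checking its ring centre and the last disc before moving on.

```bash
python3 - <<'E'
from fit import *
C=cam('wrist');h=cv2.cvtColor(C[0],cv2.COLOR_BGR2HSV)
m=(h[...,2]<100)&(h[...,1]>75);m[:190]=0;m[236:]=0;m[:,:298]=0;m[:,345:]=0
ys,xs=np.where(m);s=ys>195
(c,ax,a)=cv2.fitEllipse(np.c_[xs,ys].astype(np.float32));print(c,ax,len(xs),ray(C,c,44).round(1))
E
```

```text
(320.92645263671875, 212.48072814941406) (32.73233413696289, 34.31688690185547) 279 [ 531.8 -298.5   44. ]
```

jog_arm --plan '[3,43,10,0,0,0,0.5,4,43,0,0,0,0,0.5,4,43,0,0,0,0,0.5,4,43,0,0,0,0,0.5,4,43,0,0,0,0,0.5,4,43,0,0,0,0,0.5,3,43,0,0,0,0,0.5,0,0,0,0,0,0,0.5]'

```text
clock: 37.2
eef_pos: [557.3, 5.5, 134.5]
orientation: [-0.003, 0.012, 1.0, 0.001]
ft_force: [0.4, -0.9, -0.2]
gripper_width: 0.745
finger_force: 0.0
```

jog_arm --plan '[0,0,0,0,0,0,0.5]'

```text
clock: 37.3
eef_pos: [557.7, 1.9, 134.9]
orientation: [-0.003, 0.014, 1.0, 0.0]
ft_force: [0.1, 0.1, -0.2]
gripper_width: 0.751
finger_force: 0.0
```

```bash
python3 - <<'E'
from h import *
C=cam('wrist');go(557,3,12.5,88)
a=rect(C,12,500,605,-50,60);h=cv2.cvtColor(a,cv2.COLOR_BGR2HSV);comps((h[...,1]>75)&(h[...,0]<25),500,-50,300)
E
```

```text
shift [  -0.9    2.1 -122.7] tilt [-0.03 -0.32 -0.  ] yaw now 88.3 turn -0.3 j6 -1.74 grip 70.5 0.0
rect [556.8   2.7] size [41.5 40.5] long-axis deg 10.3 circ [556.8   3.   42.1]
```

jog_arm --plan '[-1,1.8,-45,0,0,0,0.5,0,0,-45,0,0,0,0.5,0,0,-22,0,0,0,0.5,0,0,-10,0,0,0,0.5,0,0,0,0,0,0,-1,0,0,0,0,0,0,-1,0,0,0,0,0,0,-1,0,0,0,0,0,0,-1]'

```text
clock: 38.15
eef_pos: [558.4, 2.5, 15.3]
orientation: [-0.001, 0.015, 1.0, -0.0]
ft_force: [-0.0, -1.3, 1.1]
gripper_width: 0.46
finger_force: 30.0
```

jog_arm --plan '[0,0,0,0,0,0,-1,0,0,30,0,0,0,-1,0,0,50,0,0,0,-1,0,0,30,0,0,0,-1,-3,-43,0,0,0,0,-1,-4,-43,0,0,0,0,-1,-4,-43,0,0,0,0,-1,-4,-43,0,0,0,0,-1]'

```text
clock: 38.95
eef_pos: [542.1, -170.4, 124.6]
orientation: [-0.002, 0.015, 1.0, 0.0]
ft_force: [0.4, 0.2, -0.8]
gripper_width: 0.459
finger_force: 30.0
```

jog_arm --plan '[-4,-43,0,0,0,0,-1,-4,-43,0,0,0,0,-1,-3,-43,0,0,0,0,-1,0,0,0,0,0,0,-1,0,0,0,0,0,0,-1,0,0,0,0,0,0,-1]'

```text
clock: 39.55
eef_pos: [531.5, -296.8, 124.0]
orientation: [-0.002, 0.015, 1.0, 0.001]
ft_force: [0.2, 0.5, -0.7]
gripper_width: 0.456
finger_force: 30.0
```

```bash
python3 - <<'E'
from fit import *
C=cam('wrist');go(531.3,-298.5,57.5)
z=get_obs()['eef_pos'][2]-1;h=cv2.cvtColor(C[0],cv2.COLOR_BGR2HSV)
p=proj(C,(*get_obs()['eef_pos'][:2],z)).round().astype(int);print(p)
m=(h[...,2]<100)&(h[...,1]>75);q=np.zeros_like(m);q[p[1]-24:p[1]+24,p[0]-24:p[0]+24]=1;m&=q
ys,xs=np.where(m);c,ax,a=cv2.fitEllipse(np.c_[xs,ys].astype(np.float32));print(c,ax,len(xs),ray(C,c,z).round(1))
E
```

```text
shift [ -0.3  -2.  -66.6] tilt [-0.07 -0.24 -0.  ] yaw now 88.3 turn None j6 -2.24 grip 43.2 30.0
[320 252]
(321.6863098144531, 248.75949096679688) (34.976497650146484, 37.66044235229492) 331 [ 529.4 -295.7  123.1]
```

jog_arm --plan '[0,-2,-30,0,0,0,-1,0,0,-24,0,0,0,-1,0,0,-9,0,0,0,-1,0,0,-2.5,0,0,0,-1,0,0,0,0,0,0,-1]'

```text
clock: 40.1
eef_pos: [532.0, -299.5, 59.3]
orientation: [-0.002, 0.015, 1.0, -0.0]
ft_force: [-0.5, -0.7, -0.6]
gripper_width: 0.457
finger_force: 30.0
```

jog_arm --plan '[0,0,0,0,0,0,0.5,0,0,0,0,0,0,0.5,0,0,0,0,0,0,0.5,0,0,25,0,0,0,0.5,0,0,35,0,0,0,0.5,0,0,10,0,0,0,0.5,0,0,0,0,0,0,0.5,0,0,0,0,0,0,0.5]'

```text
clock: 40.9
eef_pos: [530.9, -299.6, 127.6]
orientation: [-0.002, 0.015, 1.0, 0.001]
ft_force: [0.4, -0.3, 0.9]
gripper_width: 0.751
finger_force: 0.0
```

```bash
python3 - <<'E'
from fit import *
C=cam('wrist');z=56;h=cv2.cvtColor(C[0],cv2.COLOR_BGR2HSV)
p=proj(C,(531,-298.5,z)).round().astype(int)
m=(h[...,2]<100)&(h[...,1]>75);q=np.zeros_like(m);q[p[1]-20:p[1]+20,p[0]-20:p[0]+20]=1;m&=q
ys,xs=np.where(m);c,ax,a=cv2.fitEllipse(np.c_[xs,ys].astype(np.float32));print(c,ax,len(xs),ray(C,c,z).round(1))
S=cam('side');T=cam('top')
a=cv2.resize(C[0][130:280,220:420],(400,300));b=cv2.resize(S[0][250:325,280:380],(400,300));d=cv2.resize(S[0][100:200,255:388],(400,300));e=cv2.resize(T[0][130:280,180:380],(400,300))
cv2.imwrite('pics/fin.png',np.vstack([np.hstack([a,b]),np.hstack([d,e])]))
for n,k in(('side','bin_tab'),('top','bin_tab'),('top','disc1'),('top','weight1')):
  for r in finder.landmark_of(n,k)[:2]:print(n,k,r)
E
```

```text
(321.6592712402344, 212.25796508789062) (32.96524429321289, 34.7890510559082) 191 [ 528.4 -298.4   56. ]
side bin_tab {'location': [328.3, 278.4], 'confidence': 0.19}
top bin_tab {'location': [212.8, 198.1], 'confidence': 0.59}
top disc1 {'location': [474.0, 249.2], 'confidence': 0.67}
```

View pics/fin.png

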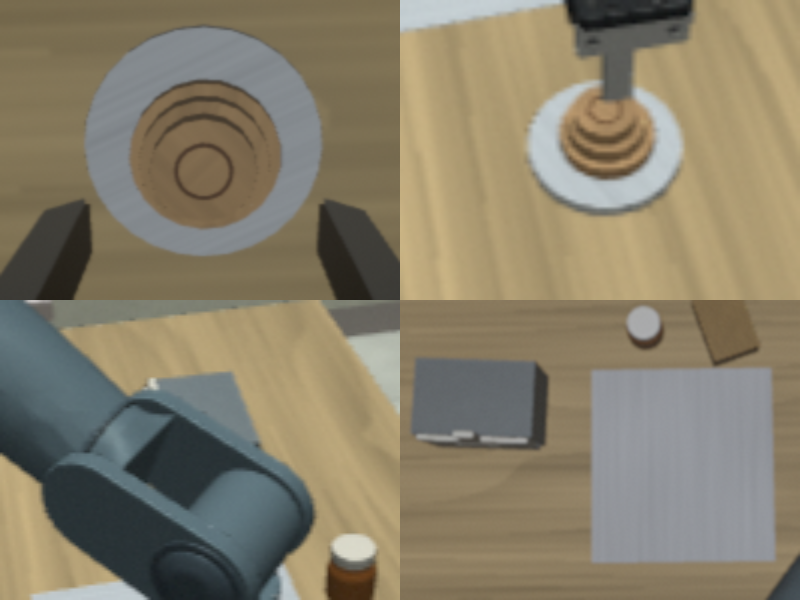

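The three discs are stacked in order and centred: the top ring at about (322,215) projects within roughly 1 mm. The mat is empty, the bin is shut with its tab where it started, and the bystanders haven't moved. I'm moving clear and handing in.

jog_arm --plan '[0,0,40,0,0,0,0.5,0,0,40,0,0,0,0.5,0,0,0,0,0,0,0.5,0,0,0,0,0,0,0.5]'

```text
clock: 41.65
eef_pos: [531.9, -300.4, 209.7]
orientation: [-0.001, 0.015, 1.0, -0.0]
ft_force: [-0.7, 0.2, -1.1]
gripper_width: 0.752
finger_force: 0.0
```

```bash
python3 -c "
from h import *
print(manip.sign_off())"
```

```text
the job is handed in; nothing more can be done
None
```

I handed the job in at about 42 s: all three steel weights are in the bin, the bin is pushed home, and the three oak discs on the bed (68, 56 and 44 mm) are stacked largest to smallest, centred on the plate to within about 1.5 mm.

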